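# Shut the red air valve under the sliding cover

### The arm

A 6-joint arm with a two-finger parallel gripper is mounted at the origin on the work surface. World frame = base frame: x ahead of the robot, y to its left, z up, the work surface at z = 0. Lengths are in mm, angles in rad, forces in N, time in s.
With the tool pointing down it reaches from about 350 to 875 mm from the base axis. Payload 4.2 kg.
Tool frame: the origin (TCP) lies on the centre line of the jaws, within the pads' length; the fingertips stand 25 mm ahead of it and the grasp point (between the pads) lies 6 mm ahead of it; z points along the fingers, y is the direction in which the jaws open and shut (so a half turn about z gives the same grasp; the last joint's range is limited). The gripper opens to 85 mm and grips with 20 to 120 N. Pads are 22 mm wide; open, the fingers measure 114 mm over their backs; the gripper's body (76 mm by 85 mm) begins 54 mm behind the grasp point. The pads swing forward as they close: fully open they stand 13 mm farther back than shut.
Start: joints at [1.403, 0.385, 0.008, 0, -1.194, -0.259], TCP at [258.691, 568.927, 232.312] pointing down, gripper open.
Joint ranges: [-3.14, 3.14], [-1.21, 2.06], [-1.07, 1.41], [-3.16, 2.05], [-2.99, -0.16], [-3.1, 3.1]. Speed limits (rad/s): [2.79, 2.79, 3.14, 3.14, 3.14, 3.14].

### API

Orientations are given as a unit quaternion [x, y, z, w].
In Python, from bench import arm gives the robot as it stands.
- The arm moves only by the tool drive_tool, never from a script. Its argument "plan" is a list of rows, each a list of 2 entries, a list of its own where there are three numbers: the shift along the tool's x, y, z in m, then the turn about the tool's z in degrees. A call has 1 to 12 rows; each row shifts and turns the commanded pose from where the row before left it, along the tool's axes as they then stand; what a row does not reach is not made up. A row lasts 1/8 s, in which the tool goes at most 62.5 mm and 10.7 degrees, less where a joint would pass 70% of its speed; a pose out of reach is approached as far as the arm can. A call with a gripper value outside its range is refused whole. "fingers" is the closure, from -1 (fully open) to 1 (shut), so that 0 is half open, set as the call begins (left out, the last holds). The fingers move at their own pace and stop on an object; the grip force is fixed at half the most. Time passes only in rows, so rows that do not move let the fingers close. It gives the time, the measured TCP pose, the force and the opening at its end, in the units of the state.
- arm.read_state(): the state, without advancing time (a new reading comes with each control period).
- arm.get_image(name): name is "scene" or "top" or "wrist"; returns a dict with "image" (480x640x3 uint8, red, green, blue), "K" (3x3 intrinsics, pixels), "dist" ([k1, k2, p1, p2, k3] as OpenCV has them; the pictures are not rectified), "R" (3x3) and "t" (3): a world point X has camera coordinates R X + t. Camera axes: x right, y down, z forward; pixel columns grow to the right and rows downward; lengths in mm; the calibration is good to about 2 mm. A picture is of the moment at which its call begins. There is no depth.
- arm.job_done(): hands the job in, once; it reports no verdict.
The state is a dict: "clock": time; "joints": joint angles; "joint_vel": joint speeds; "joint_efforts": joint torques, N m; "position": TCP position; "ee_rot": TCP orientation; "contact_force": force on the tool from outside, world axes, zero at the start; "wrist_torque": the same for the moment, N m; "gripper_width": finger opening in mm.
Only numpy, scipy, OpenCV 4.12 (cv2) and the standard library are available. Lean on these libraries where they do the work, as an engineer would, in place of code of your own. Each camera call takes 0.05 s, during which the arm holds its last target.

### The job

The laser cutter's air line has to be shut off at the plywood valve box. Working only by pushing, with the fingertips or the outside of the fingers, slide the loose grey cover by its black pull bar all the way back (away from the robot) to the stop strip at the rear of the box, then push the red valve handle underneath a quarter turn, clockwise seen from above, until it is fully shut. Grip neither the bar nor the handle, lift nothing, and leave the two blue handles and the things on the bench as they are.

Things in the scene. Friction and masses are not known exactly. Their poses are not given: they have to be found in the camera images.
- valve_box: Fixed plywood box 300 (x) x 366 (y) x 95 mm high. Origin: centre of its underside on the bench; x from its front wall (robot side) to its back, z up; yaw up to 0.3 rad. Front half: valve bay, under the cover. Rear half: fixed lid, top at 93 mm. Side walls (15 mm thick, top 95 mm) carry the cover between guide strips (top 103 mm). Copper pipes leave the back and go down at x 172 mm.
- valve_bay (a point): Centre of the valve bay's mouth, box (-74, 0, 95) mm. Bay clear inside from box x -141 to -7, y -168 to +168 mm. Three brass ball valves, pipes along box x, 36 mm above the bench; only the handles with their nuts and stems are higher than 57 mm. Pivots at box x -93, y +105, +15 and -75 mm; one red and two blue handles, which is where changes.
- cover_stop (a point): Middle of the stop strip across the box's back, its front face at box x 143 mm, this point 99 mm above the bench, strip top 103 mm.
- regulator (a point): Top of the fixed filter regulator outside the box's left (+y) wall: box (-124, 232) mm, 104 mm high, about 45 mm across, gauge facing the front.
- cover: Loose grey sheet cover, 150 (x, sliding direction) x 349 x 6 mm, about 0.45 kg, on the side walls with 2 mm play each side in its guides; slides with a few newtons, stays where left, not fastened down. Origin: centre of its underside, 95 mm above the bench; axes as the box's. Starts at box x -75 to -55 mm, hiding the handles; against the stop its origin is at box x +68 mm.
- cover_pull (a point): Centre of the black pull bar on the cover: bar 14 (cover x) by 100 (cover y) by 18 mm high, above the middle of the cover; this point is 110 mm above the bench, the bar's top 119 mm.
- red_handle (a joint): Turn of the marked valve handle (red sleeve), rad: 0 = open, pointing along the box's +x (along its pipe); 1.571 = fully shut, at its stop, pointing along the box's -y (across the pipe). Grows clockwise seen from above. Starts at 0 to 0.2. Stays where left; friction 0.22 N m (about 5 N at 45 mm).
- red_handle_pivot (a point): On the turning axis of the red handle, at the handle's mid height, 74 mm above the bench (21 mm below the cover's underside).
- red_handle_tip (a point): Outer end of the red handle, 66 mm from the pivot, 74 mm above the bench. The red sleeve runs from 16 to 66 mm from the pivot, 13 mm wide and 12 mm high (68 to 80 mm above the bench).
- blue_handle_a (a joint): Handle with a blue sleeve, same size and meaning as the red one, starts at 0 to 0.2; to be left alone.
- blue_handle_a_tip (a point): Outer end of that blue handle, 66 mm from its pivot.
- blue_handle_b (a joint): Second handle with a blue sleeve, the same; to be left alone.
- blue_handle_b_tip (a point): Outer end of that blue handle, 66 mm from its pivot.
- tape_roll: Loose orange tape roll lying flat in front of the box, 90 mm across, 24 mm high; origin at the centre of its underside.
- fittings_jar: Loose glass jar left of the box, 60 mm across, 85 mm high; origin at the centre of its underside.
- screwdriver: Loose screwdriver lying right of the box along its x, 190 mm long; origin on its underside.
- mug: Loose blue mug at the front left, 80 mm across, 90 mm high; origin at the centre of its underside.
- cleaner_bottle: Loose blue bottle at the right, 64 mm across, 170 mm high; origin at the centre of its underside.
- brush: Loose green hand brush lying at the front right; origin on its underside.
- meter: Loose grey hand meter lying at the left, 130 by 85 by 38 mm; origin at the centre of its underside.

How it is judged (in metres and radians):
On the way, in this order (a step that is already met when the one before it is completed fails the run):
1. the cover is slid back to its stop while the red handle is still open (x of cover in the frame of valve_box above 0.053 m and value of joint red_handle below 0.5 rad), for 0.2 s.
2. the red handle is pushed fully shut (value of joint red_handle above 1.48 rad), for 0.2 s.
At the end, for the whole second after the job is handed in: The cover lies flat in its guides within 15 mm of its stop, at rest; the red handle is within 0.09 rad (5 degrees) of fully shut; both blue handles are still open (x of cover in the frame of valve_box above 0.053 m and z of cover in the frame of valve_box between 0.09 and 0.1 m and angle between cover's own z axis and vertical below 0.05 rad and linear speed of cover below 0.02 m/s and value of joint red_handle above 1.48 rad and value of joint each of blue_handle_a, blue_handle_b below 0.4 rad); the robot touches nothing.
It fails at once if the cover is lifted or tipped out of its guides (z of cover in the frame of valve_box above 0.105 m or angle between cover's own z axis and vertical above 0.12 rad).
It fails at once if a blue handle is moved (tip by more than 12 mm) (distance of any of blue_handle_a_tip, blue_handle_b_tip from where it was at the start of the episode above 0.012 m).
It fails at once if a thing on the bench is picked up or pushed more than 25 mm (distance of any of tape_roll, fittings_jar, screwdriver, mug, cleaner_bottle, brush, meter from where it was at the start of the episode above 0.025 m).
It fails at once if the pull bar is gripped: the grasp point between the fingers is on it (x of the grasp point in the frame of cover_pull between -0.008 and 0.008 m and y of the grasp point in the frame of cover_pull between -0.05 and 0.05 m and z of the grasp point in the frame of cover_pull between -0.02 and 0.021 m).
It fails at once if the red handle is gripped: the grasp point between the fingers is on it (x of the grasp point in the frame of red_handle_pivot between 0.005 and 0.07 m and y of the grasp point in the frame of red_handle_pivot between -0.0075 and 0.0075 m and z of the grasp point in the frame of red_handle_pivot between -0.02 and 0.02 m).
It also fails if it takes over 48 s, if anything falls off the work surface, if the arm or the gripper's body presses on something with over 40 N, if the wrist force passes 120 N, or if a joint passes its speed limit or range.

## Working session

There is one attempt and no reset: what is moved stays moved. The work goes in short steps, Python scripts to look and compute and a tool call to move; the robot and the scene stay as the last step left them, time stands still between calls to the robot, and variables do not carry over. Pictures are saved under pics/ and viewed, and the job is handed in when it is done.

Besides the shell and the picture viewer there is one more tool, called after "Call:" by a JSON object that holds its "name" and its "arguments", one argument or row to a line. drive_tool: Moves the arm, as the interface text tells. Its arguments: {"type":"object","properties":{"plan":{"type":"array"},"fingers":{"type":"number"}},"required":["plan"]}

```bash
ls; mkdir -p pics
python3 - <<'E'
from bench import arm
import cv2,json,numpy as np
print(arm.read_state())
for n in ["scene","top","wrist"]:
    d=arm.get_image(n)
    cv2.imwrite(f"pics/{n}0.png",cv2.cvtColor(d["image"],cv2.COLOR_RGB2BGR))
    np.savez(f"pics/{n}0.npz",**{k:np.array(d[k]) for k in d})
    print(n,d["K"],d["dist"],d["R"],d["t"])
E
```

```text
pics
{'clock': 0.0, 'joints': array([ 1.40257243e+00,  3.85556628e-01,  6.61622752e-03, -4.85906406e-04,
       -1.19400265e+00, -2.58575513e-01]), 'joint_vel': array([-4.79949103e-05, -1.85214794e-03, -1.05407706e-03, -1.54484697e-04,
        9.94128591e-04,  3.63681379e-04]), 'joint_efforts': array([ 4.43934732e-04, -3.92289913e+01,  1.88398236e+01,  4.18628991e+00,
       -4.65609526e-03, -3.76256978e-06]), 'position': array([258.48301152, 568.40090151, 231.21972817]), 'ee_rot': array([ 9.77296987e-01, -2.11871177e-01, -1.77109845e-04,  1.08246495e-03]), 'contact_force': array([-0.32976318, -0.47657179,  0.37040028]), 'wrist_torque': array([-0.0589233 ,  0.0272579 ,  0.02618152]), 'gripper_width': 85.28880504405745}
scene [[437.34962732   0.         321.45910691]
 [  0.         437.34962732 242.52573561]
 [  0.           0.           1.        ]] [-0.07334969  0.          0.          0.          0.        ] [[ 0.32028576  0.94731936  0.0017501 ]
 [ 0.60751065 -0.20397926 -0.76767393]
 [-0.7268754   0.24693823 -0.64083826]] [-178.28046971 -255.7834157  1730.82684015]
top [[506.15158216   0.         318.04862001]
 [  0.         506.15158216 241.32175747]
 [  0.           0.           1.        ]] [0.00754152 0.         0.         0.         0.        ] [[ 2.14933928e-02 -9.99753484e-01  5.56826266e-03]
 [-9.74949217e-01 -2.21927922e-02 -2.21317654e-01]
 [ 2.21386671e-01 -6.71906038e-04 -9.75185875e-01]] [ -16.66920338  601.70390512 1161.89751138]
wrist [[401.41314899   0.         311.8207461 ]
 [  0.         401.41314899 235.08675228]
 [  0.           0.           1.        ]] [-0.05710972  0.          0.          0.          0.        ] [[-0.41437145 -0.91010483  0.002344  ]
 [-0.87275746  0.39809479  0.28251542]
 [-0.25805178  0.11502058 -0.95925989]] [624.80484556 -36.91055979 378.91823509]
```

View pics/scene0.png

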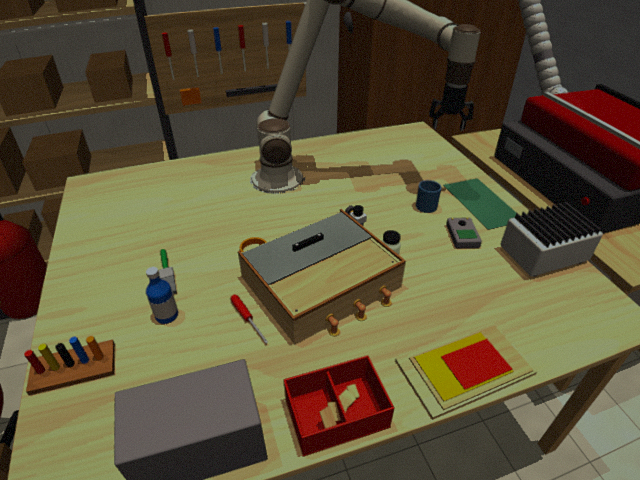

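View pics/top0.png

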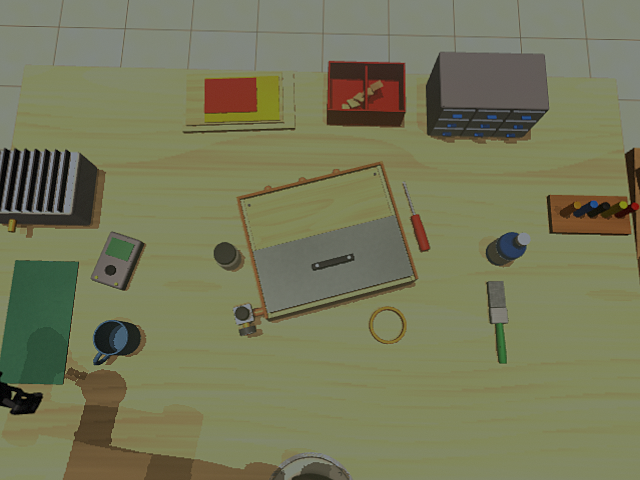

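View pics/wrist0.png

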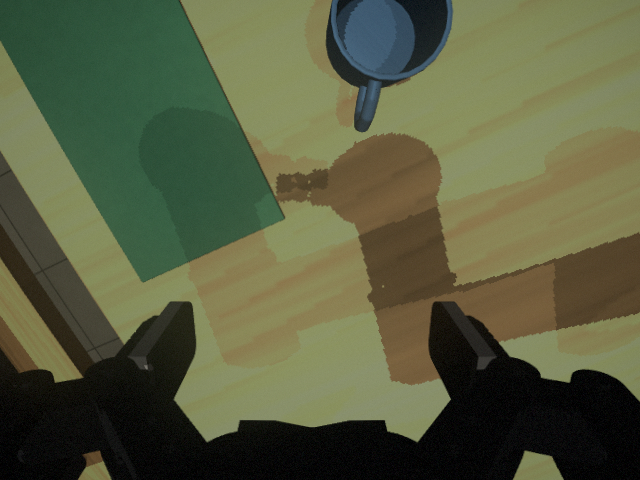

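The top view shows the box: corners are near (239,197), (381,163), (415,280) and (268,318). The pull bar is at about (332,262) and the regulator at (244,315). I'll enlarge it.

Run:
```python
import cv2
i=cv2.imread("pics/top0.png")[150:340,220:440]
cv2.imwrite("pics/top0c.png",cv2.resize(i,None,fx=3.6,fy=3.15,interpolation=cv2.INTER_CUBIC))
i=cv2.imread("pics/scene0.png")[195:345,225:425]
cv2.imwrite("pics/scene0c.png",cv2.resize(i,None,fx=4,fy=4,interpolation=cv2.INTER_CUBIC))
```

```text
(no output)
```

View pics/top0c.png

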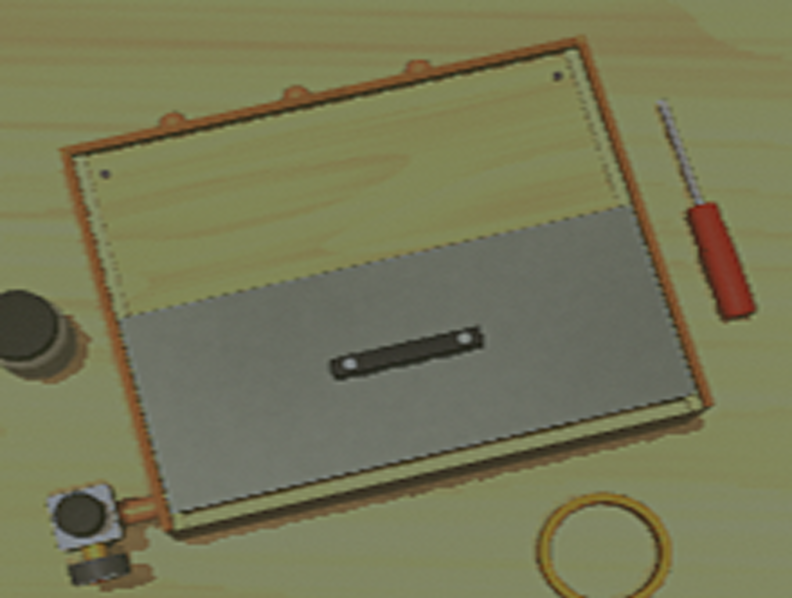

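View pics/scene0c.png

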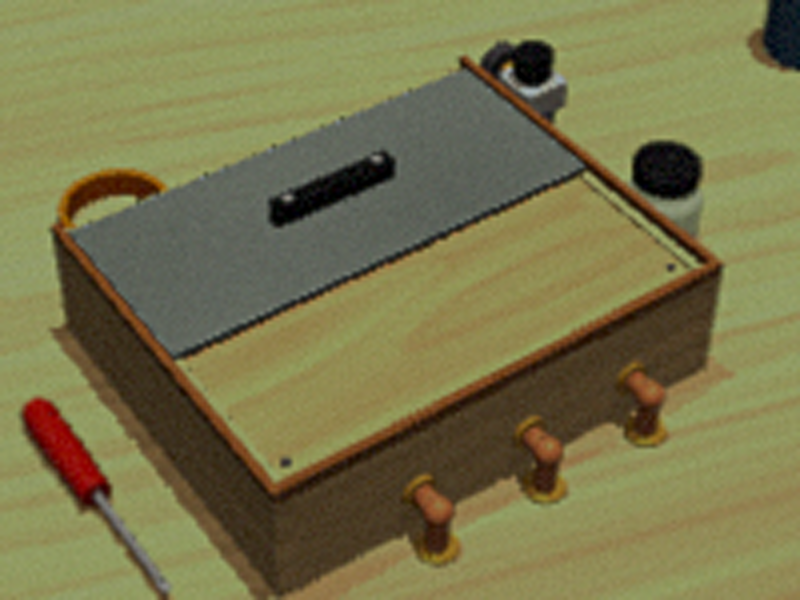

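```bash
cat > h.py <<'E'
import numpy as np,cv2
from scipy.optimize import least_squares
def cam(f): 
    d=np.load(f); return d
def proj(d,P):
    r,_=cv2.Rodrigues(d["R"]); return cv2.projectPoints(np.asarray(P,float).reshape(-1,1,3),r,d["t"].reshape(3,1),d["K"],d["dist"])[0].reshape(-1,2)
def ray(d,uv):
    n=cv2.undistortPoints(np.array([[uv]],float),d["K"],d["dist"])[0,0]
    c=-d["R"].T@d["t"]; v=d["R"].T@np.array([n[0],n[1],1]); return c,v
def atz(d,uv,z):
    c,v=ray(d,uv); return c+v*(z-c[2])/v[2]
def tri(obs):
    x0=np.array([500,0,100.])
    s=least_squares(lambda X:np.concatenate([proj(d,[X])[0]-uv for d,uv in obs]),x0); return s.x,s.fun
def b2w(p,P):
    x,y,a=p; P=np.asarray(P,float); R=np.array([[np.cos(a),-np.sin(a),0],[np.sin(a),np.cos(a),0],[0,0,1]]); return P@R.T+[x,y,0]
E
python3 - <<'E'
from h import *
T=cam("pics/top0.npz");S=cam("pics/scene0.npz")
t=lambda u,v:(220+u/3.6-.36,150+v/3.15-.34); s=lambda u,v:(225+u/4-.37,195+v/4-.37)
B=[[150,183,103],[150,-183,103],[-150,-183,103],[-150,183,103]]
tp=np.array([t(64,150),t(584,37),t(712,403),t(174,533)]); sp=np.array([s(720,263),s(275,492),s(55,228),s(465,60)])
for a,b in zip(tp,sp): print(tri([(T,a),(S,b)]))
f=lambda p:np.concatenate([(proj(T,b2w(p,B))-tp).ravel(),(proj(S,b2w(p,B))-sp).ravel()])
r=least_squares(f,[550,0,-.2]);print(r.x,r.fun.round(1))
np.save("box.npy",r.x)
bar=tri([(T,t(407,352)),(S,s(332,182))]);print("bar",bar, atz(T,t(407,352),119))
p=r.x;c,si=np.cos(p[2]),np.sin(p[2])
d=bar[0]-[p[0],p[1],0];print("bar in box",c*d[0]+si*d[1],-si*d[0]+c*d[1],d[2])
E
```

```text
(array([698.11045782, 193.33280381, 103.36799894]), array([-0.32840297, -0.14349878, -0.40751579,  0.07706549]))
(array([ 797.57413455, -153.84738424,  104.17655823]), array([-0.42693591, -0.11720794, -0.4351248 ,  0.01159035]))
(array([ 513.12804564, -235.11461186,  101.87851971]), array([-0.37728377, -0.07537987, -0.47224451, -0.02554064]))
(array([411.33278142, 109.38275581,  99.38871799]), array([-1.00554629, -0.35161818, -1.48147275,  0.15358763]))
[ 6.05053176e+02 -2.14562104e+01  2.83370872e-01] [-1.5 -0.   0.1 -0.9  1.4  0.3 -2.5  0.2  0.5 -0.1 -0.7  1.3 -2.  -0.2
 -0.8 -1.2]
bar (array([544.08361916, -38.0062422 , 116.388842  ]), array([-0.06675547, -0.01990868, -0.08624721,  0.00431557])) [543.55381239 -38.08018593 119.        ]
bar in box -63.16527863568972 1.1567116204142778 116.38884199712412
```

Box pose: (605, -21.5) with yaw 0.283. The bar is at box x ≈ -63. I'll transit high with the fingers shut.

Call:
{"name": "drive_tool", "arguments": {
  "plan": [
    [[0.0397,0.0386,0],0],
    [[0.0397,0.0386,0],0],
    [[0.0397,0.0386,0],0],
    [[0.0397,0.0386,0],0],
    [[0.0397,0.0386,0],0],
    [[0.0397,0.0386,0],0],
    [[0.0397,0.0386,0],0],
    [[0.0397,0.0386,0],0],
    [[0.0397,0.0386,0],0],
    [[0.0397,0.0386,0],0],
    [[0.0397,0.0386,0],0],
    [[0.0397,0.0386,0],0]
  ],
  "fingers": 1
}}

```text
clock: 1.65
position: [500.9, -51.7, 232.3]
ee_rot: [0.977, -0.212, 0.0, -0.0]
contact_force: [1.2, 0.8, 0.4]
gripper_width: 0.0
```

Call:
{"name": "drive_tool", "arguments": {
  "plan": [
    [[0,0,0],-10.2],
    [[0,0,0],-10.2],
    [[0,0,0],-10.2],
    [[0,0,0],-10.2],
    [[0,0,0],0],
    [[0,0,0],0]
  ]
}}

```text
clock: 2.4
position: [500.5, -49.9, 232.2]
ee_rot: [0.99, 0.141, -0.0, -0.0]
contact_force: [-0.0, -0.9, -0.3]
gripper_width: -0.0
```

```bash
cat >> h.py <<'E'
def shot(n,f,arm):
    d=arm.get_image(n); cv2.imwrite(f"pics/{f}.png",cv2.cvtColor(d["image"],cv2.COLOR_RGB2BGR)); np.savez(f"pics/{f}.npz",**{k:np.array(d[k]) for k in d})
def state(arm):
    from scipy.spatial.transform import Rotation as Ro
    s=arm.read_state();p=np.load("box.npy");R=Ro.from_quat(s["ee_rot"]).as_matrix()
    d=s["position"]-[p[0],p[1],0];c,si=np.cos(p[2]),np.sin(p[2])
    print("t",s["clock"],"pos",s["position"].round(1),"box",(c*d[0]+si*d[1]).round(1),(-si*d[0]+c*d[1]).round(1),"yawx",np.arctan2(R[1,0],R[0,0])-p[2],"F",s["contact_force"].round(1),"w",s["gripper_width"],"z",R[:,2].round(3),"j",s["joints"].round(2))
E
python3 -c "
from h import *
from bench import arm
state(arm);shot('wrist','w1',arm)"
```

```text
t 2.4 pos [500.5 -49.9 232.2] box -108.3 1.9 yawx -0.0006343661228495057 F [-0.  -0.9 -0.3] w -0.040265284573088915 z [-0.  0. -1.] j [ 0.22  0.18 -0.28 -0.   -1.11  1.63]
```

View pics/w1.png

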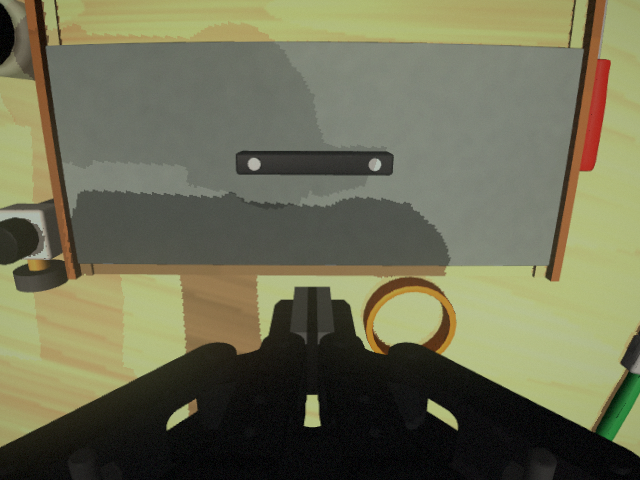

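The wrist view shows the box square to the tool. The bar top spans about (236..393, 152..174), and the fingers are centred in front of it. Next I'll compare this with the box pose.

Run:
```python
from h import *
W=cam("pics/w1.npz");p=np.load("box.npy");c,s=np.cos(p[2]),np.sin(p[2])
print("cam",-W["R"].T@W["t"])
def bx(uv,z):
    X=atz(W,uv,z);d=X-[p[0],p[1],0];return (c*d[0]+s*d[1]).round(1),(-s*d[0]+c*d[1]).round(1)
for n,uv,z in [("bar bl",(236,152),119),("br",(393,152),119),("fr",(393,174),119),("fl",(237,174),119),("coverback L",(49,45),101),("cov back R",(583,45),101),("cov front",(310,265),101),("frontL strip",(72,279),103),("frontR strip",(555,281),103)]: print(n,bx(uv,z))
```

```text
cam [569.99894823 -29.20129301 373.27739831]
bar bl (np.float64(-56.7), np.float64(49.8))
br (np.float64(-56.7), np.float64(-48.3))
fr (np.float64(-70.5), np.float64(-49.0))
fl (np.float64(-70.4), np.float64(49.9))
coverback L (np.float64(11.5), np.float64(171.5))
cov back R (np.float64(11.4), np.float64(-172.4))
cov front (np.float64(-138.7), np.float64(3.8))
frontL strip (np.float64(-149.4), np.float64(180.6))
frontR strip (np.float64(-151.3), np.float64(-178.4))
```

Call:
{"name": "drive_tool", "arguments": {
  "plan": [
    [[0,0.001,0.033],0],
    [[0,0,0.033],0],
    [[0,0,0.025],0],
    [[0,0,0.008],0],
    [[0,0,0],0]
  ]
}}

```text
clock: 3.08
position: [501.1, -50.9, 133.4]
ee_rot: [0.99, 0.142, -0.0, 0.0]
contact_force: [0.1, 0.2, -0.7]
gripper_width: 0.1
```

Call:
{"name": "drive_tool", "arguments": {
  "plan": [
    [[0.01,0,0],0],
    [[0.01,0,0],0],
    [[0.006,0,0],0],
    [[0.006,0,0],0],
    [[0.006,0,0],0],
    [[0.006,0,0],0]
  ]
}}

```text
clock: 3.82
position: [543.4, -38.4, 133.3]
ee_rot: [0.99, 0.142, -0.0, 0.0]
contact_force: [0.2, 0.5, -0.7]
gripper_width: 0.1
```

```bash
python3 -c "
from h import *
from bench import arm
state(arm);shot('wrist','w2',arm)"
```

```text
t 3.825 pos [543.4 -38.4 133.3] box -63.9 0.9 yawx 0.0018681437094488773 F [ 0.2  0.5 -0.7] w 0.0843127966151211 z [-0. -0. -1.] j [ 0.23  0.34 -0.33 -0.   -0.9   1.63]
```

View pics/w2.png

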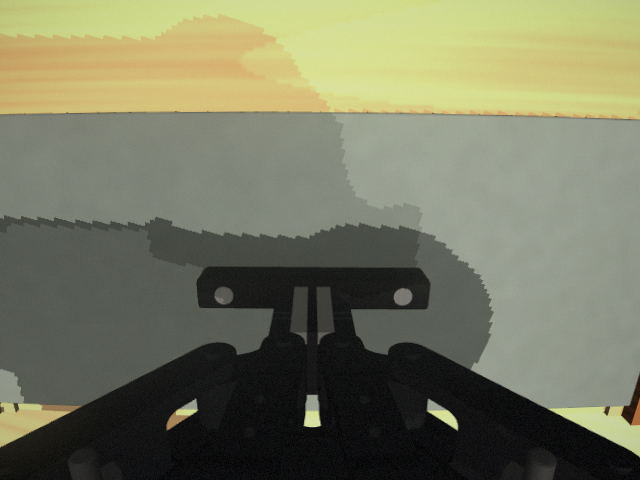

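The bar is at about (197..430, 267..308) in this view. I need to know whether the cover moved with the tool.

Run:
```python
from h import *
W=cam("pics/w2.npz");p=np.load("box.npy");c,s=np.cos(p[2]),np.sin(p[2])
def bx(uv,z):
    X=atz(W,uv,z);d=X-[p[0],p[1],0];return (c*d[0]+s*d[1]).round(1),(-s*d[0]+c*d[1]).round(1)
for n,uv,z in [("bar bl",(202,267),119),("br",(428,267),119),("scr",(223,296),119),("scr",(403,297),119),("coverback",(320,113),101),("cov front",(100,403),101)]: print(n,bx(uv,z))
```

```text
bar bl (np.float64(-51.1), np.float64(47.1))
br (np.float64(-51.0), np.float64(-46.8))
scr (np.float64(-64.2), np.float64(39.2))
scr (np.float64(-64.6), np.float64(-37.2))
coverback (np.float64(10.3), np.float64(-1.8))
cov front (np.float64(-135.5), np.float64(113.7))
```

Run:
```python
from h import *
from bench import arm
W=cam("pics/w2.npz");print("cam",-W["R"].T@W["t"]); print(W["R"])
state(arm)
for n in["top","scene","wrist"]:shot(n,n+"3",arm)
W=cam("pics/wrist3.npz");print("cam",-W["R"].T@W["t"])
i=cv2.imread("pics/top3.png")[150:340,220:440]
a=cv2.resize(i,None,fx=3.6,fy=3.15,interpolation=cv2.INTER_CUBIC);cv2.imwrite("pics/top3c.png",a)
i=cv2.imread("pics/scene3.png")[195:345,225:425]
cv2.imwrite("pics/scene3c.png",cv2.resize(i,None,fx=4,fy=4,interpolation=cv2.INTER_CUBIC))
```

```text
cam [612.86558197 -17.52196007 274.37513551]
[[ 2.81133998e-01 -9.59668517e-01 -1.10649500e-04]
 [-9.20473224e-01 -2.69684385e-01  2.82841611e-01]
 [-2.71464030e-01 -7.94145429e-02 -9.59166623e-01]]
t 3.875 pos [544.2 -38.2 133.3] box -63.1 0.9 yawx 0.0022628469579633603 F [ 0.5 -0.   0.2] w -0.05743183706238035 z [ 0.001 -0.    -1.   ] j [ 0.23  0.34 -0.33  0.   -0.9   1.63]
cam [612.7212231  -17.54176168 274.27925693]
```

View pics/top3c.png

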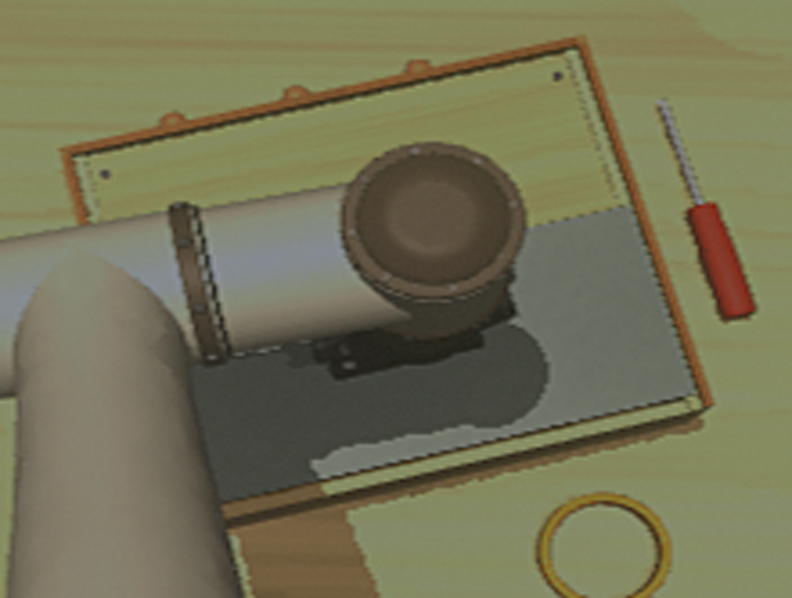

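View pics/scene3c.png

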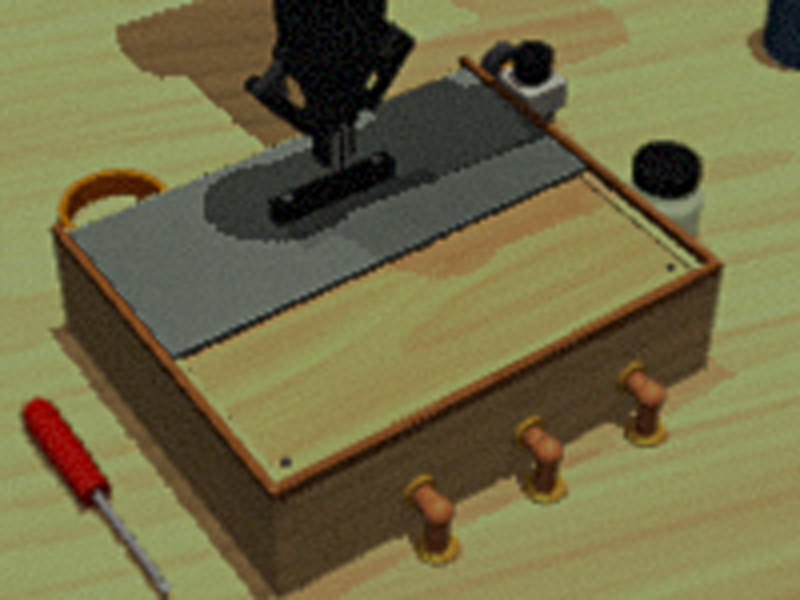

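Run:
```python
from h import *
p=np.load("box.npy")
for f,n in(("wrist3",None),("scene3",None),("top3",None)):
    W=cam(f"pics/{f}.npz")
    for z in (133,127,119,108): print(f,z,proj(W,[[544,-38.2,z]]).round(1), end=" ")
    print("bar corners top/bot (box -64)",[proj(W,b2w(p,[[x,y,z] for y in(-50,50)])).round(0).tolist() for x in(-71,-57) for z in (101,119)])
i=cv2.imread("pics/wrist3.png")[230:410,190:440]
cv2.imwrite("pics/wrist3c.png",np.clip(cv2.resize(i,None,fx=3.2,fy=3.2,interpolation=cv2.INTER_CUBIC).astype(float)*2.5,0,255))
i=cv2.imread("pics/scene3.png")[195:260,280:340]
cv2.imwrite("pics/scene3d.png",np.clip(cv2.resize(i,None,fx=9,fy=9,interpolation=cv2.INTER_CUBIC).astype(float)*2,0,255))
```

```text
wrist3 133 [[313.2 309.3]] wrist3 127 [[313.1 302.5]] wrist3 119 [[313.1 294.1]] wrist3 108 [[313.  283.7]] bar corners top/bot (box -64) [[[421.0, 293.0], [209.0, 292.0]], [[432.0, 310.0], [199.0, 310.0]], [[423.0, 265.0], [207.0, 265.0]], [[435.0, 280.0], [196.0, 280.0]]]
scene3 133 [[307.4 235.6]] scene3 127 [[307.4 237.3]] scene3 119 [[307.5 239.4]] scene3 108 [[307.5 242.4]] bar corners top/bot (box -64) [[[291.0, 249.0], [320.0, 237.0]], [[291.0, 245.0], [320.0, 232.0]], [[294.0, 252.0], [323.0, 239.0]], [[293.0, 247.0], [323.0, 234.0]]]
top3 133 [[333.  260.1]] top3 127 [[332.9 260.6]] top3 119 [[332.8 261.2]] top3 108 [[332.6 262.1]] bar corners top/bot (box -64) [[[354.0, 260.0], [313.0, 271.0]], [[355.0, 259.0], [313.0, 270.0]], [[353.0, 255.0], [312.0, 265.0]], [[353.0, 253.0], [311.0, 264.0]]][ WARN:0@0.672] global loadsave.cpp:1063 imwrite_ Unsupported depth image for selected encoder is fallbacked to CV_8U.
```

View pics/wrist3c.png

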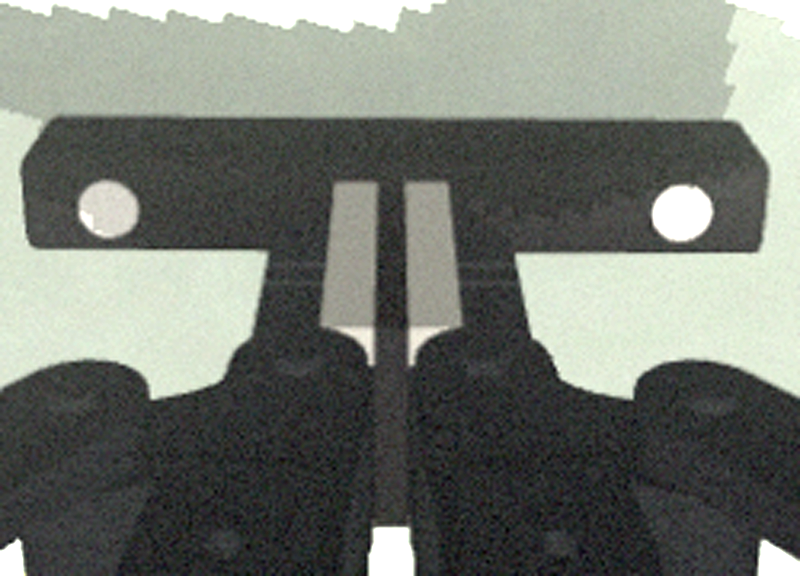

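View pics/scene3d.png

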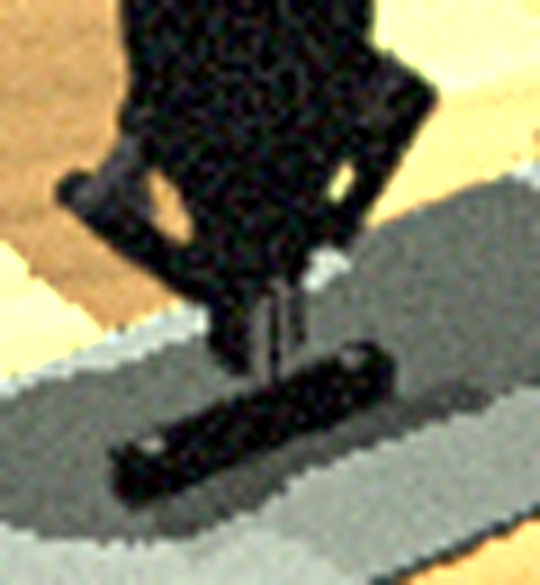

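Run:
```python
from h import *
p=np.load("box.npy");c,s=np.cos(p[2]),np.sin(p[2])
def row(f,u,v):
    W=cam(f); cc,vv=ray(W,(u,v)); out=[]
    n=np.array([c,s,0])
    for bxx in off:
        o=np.array([p[0],p[1],0])+n*bxx
        k=n@(o-cc)/(n@vv); out.append((bxx,(cc+k*vv)[2].round(1)))
    return out
off=[-85,-80,-75,-70,-65,-60,-55,-52]
print("w3 tip",row("pics/wrist3.npz",311,287)); print("strip base",row("pics/wrist3.npz",311,332))
off=[x-44.4 for x in off]
print("w1 tip",row("pics/w1.npz",311,288)); print("base",row("pics/w1.npz",311,332))
```

```text
w3 tip [(-85, np.float64(62.5)), (-80, np.float64(73.8)), (-75, np.float64(85.2)), (-70, np.float64(96.5)), (-65, np.float64(107.8)), (-60, np.float64(119.1)), (-55, np.float64(130.5)), (-52, np.float64(137.3))]
strip base [(-85, np.float64(112.7)), (-80, np.float64(121.4)), (-75, np.float64(130.0)), (-70, np.float64(138.7)), (-65, np.float64(147.3)), (-60, np.float64(156.0)), (-55, np.float64(164.6)), (-52, np.float64(169.8))]
w1 tip [(-129.4, np.float64(162.7)), (-124.4, np.float64(173.9)), (-119.4, np.float64(185.2)), (-114.4, np.float64(196.4)), (-109.4, np.float64(207.7)), (-104.4, np.float64(218.9)), (-99.4, np.float64(230.2)), (-96.4, np.float64(236.9))]
base [(-129.4, np.float64(211.6)), (-124.4, np.float64(220.2)), (-119.4, np.float64(228.8)), (-114.4, np.float64(237.5)), (-109.4, np.float64(246.1)), (-104.4, np.float64(254.8)), (-99.4, np.float64(263.4)), (-96.4, np.float64(268.6))]
```

The bar hasn't moved, yet the fingertips overlap it in the view, so the tips must be higher than the text suggests. I'll raise the tool and triangulate the tips from the scene and wrist views before going on.

Call:
{"name": "drive_tool", "arguments": {
  "plan": [
    [[0,0,-0.02],0],
    [[0,0,-0.03],0],
    [[-0.03,0,-0.02],0],
    [[-0.02,0,0],0],
    [[0,0,0],0]
  ]
}}

```text
clock: 4.65
position: [493.9, -52.9, 203.9]
ee_rot: [0.99, 0.142, 0.0, -0.0]
contact_force: [-0.1, -0.5, 0.3]
gripper_width: -0.1
```

Run:
```python
from h import *
from bench import arm
state(arm)
for n in["scene","wrist"]:shot(n,n+"4",arm)
for f,(a,b,c,d) in {"scene4":(170,250,260,360),"wrist4":(250,350,240,390)}.items():
    i=cv2.imread(f"pics/{f}.png")[a:b,c:d]
    cv2.imwrite(f"pics/{f}c.png",np.clip(cv2.resize(i,None,fx=5.2 if 'w' in f else 7.5,fy=5.2 if 'w' in f else 7.5,interpolation=cv2.INTER_CUBIC).astype(float)*2.2,0,255).astype(np.uint8))
```

```text
t 4.65 pos [493.9 -52.9 203.9] box -115.5 0.9 yawx 0.0014287137207133482 F [-0.1 -0.5  0.3] w -0.13460560997160959 z [ 0.001  0.    -1.   ] j [ 0.22  0.19 -0.34 -0.   -1.04  1.64]
```

View pics/wrist4c.png

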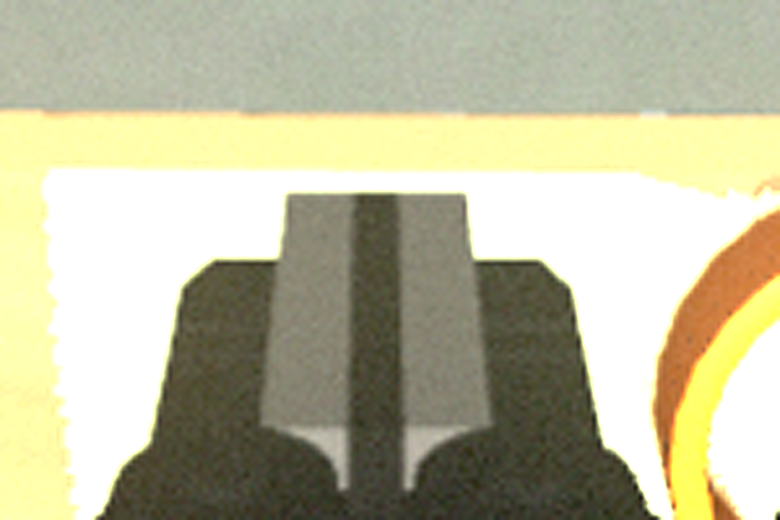

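View pics/scene4c.png

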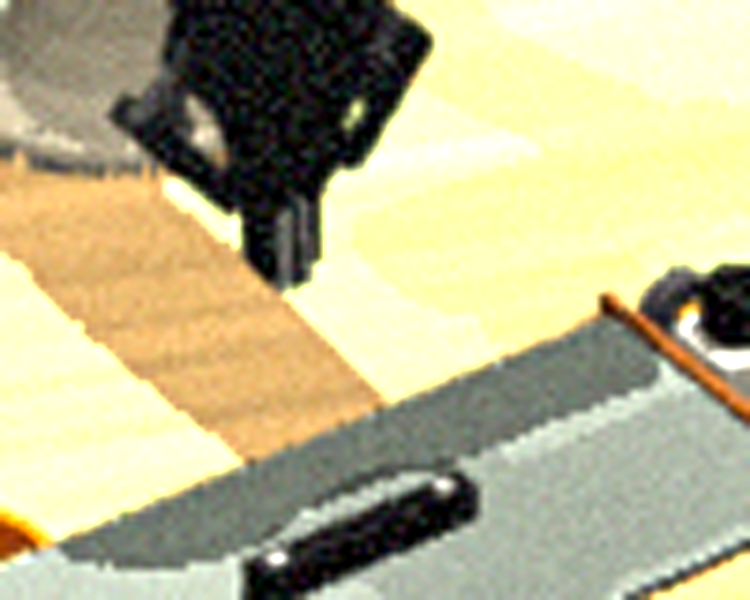

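Run:
```python
from h import *
W=cam("pics/wrist4.npz");S=cam("pics/scene4.npz");p=np.load("box.npy");c,s=np.cos(p[2]),np.sin(p[2])
for uv in[(298.6,207.8),(297.5,206.5),(299,208.5)]:
    X,r=tri([(W,(312,287)),(S,uv)]);d=X-np.array([493.9,-52.9,203.9]);print(X.round(1),"tool x,y,z",(c*d[0]+s*d[1]).round(1),(s*d[0]-c*d[1]).round(1),-d[2].round(1),r.round(1))
for z in(200,190,179): print(proj(S,[[493.9,-52.9,z]]),proj(S,[[493.9+11*c,-52.9+11*s,z]]))
```

```text
[505.3 -49.2 205.5] tool x,y,z 12.0 -0.4 -1.6 [0.  0.  0.4 0.1]
[506.9 -48.8 209.3] tool x,y,z 13.6 -0.3 -5.4 [0.2 0.2 1.8 0.6]
[504.4 -49.4 203.2] tool x,y,z 11.0 -0.4 0.7 [-0.  -0.  -0.2 -0.1]
[[296.65050891 207.55153291]] [[298.75697965 209.41841463]]
[[296.77095059 210.44249743]] [[298.86739498 212.3164393 ]]
[[296.90220443 213.58887518]] [[298.98771428 215.47026564]]
```

Both views put the shut fingertips level with the reported TCP rather than 25 mm ahead of it, which explains why nothing touched. I'll plan from the measured tips, descend to about 108 mm and check.

Call:
{"name": "drive_tool", "arguments": {
  "plan": [
    [[0,0,0.035],0],
    [[0,0,0.03],0],
    [[0,0,0.015],0],
    [[0,0,0.008],0],
    [[0,0,0.004],0],
    [[0,0,0.004],0],
    [[0,0,0],0]
  ]
}}

```text
clock: 5.62
position: [495.3, -52.6, 107.5]
ee_rot: [0.99, 0.142, 0.0, 0.0]
contact_force: [0.8, -0.9, 0.2]
gripper_width: 0.4
```

Run:
```python
from h import *
from bench import arm
state(arm)
for n in["wrist"]:shot(n,n+"5",arm)
i=cv2.imread("pics/wrist5.png")
cv2.imwrite(f"pics/wrist5b.png",np.clip(i.astype(float)*2,0,255).astype(np.uint8))
```

```text
t 5.625 pos [495.3 -52.6 107.5] box -114.1 0.8 yawx 0.0019204042499097462 F [ 0.8 -0.9  0.2] w 0.4048712472048277 z [ 0.  0. -1.] j [ 0.22  0.31 -0.47  0.   -0.8   1.64]
```

View pics/wrist5b.png

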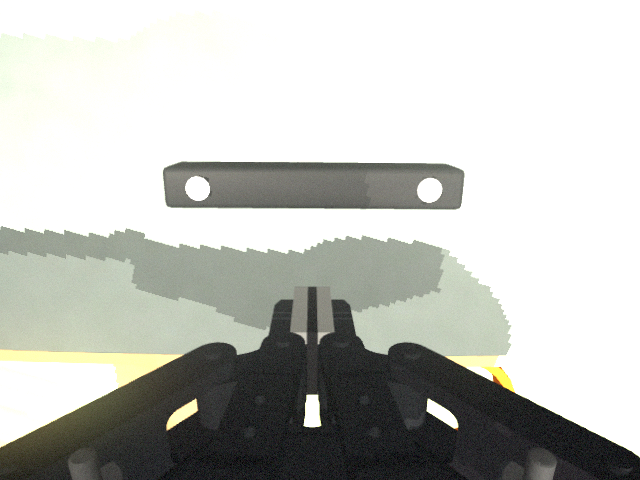

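The fingers are clear in front of the bar, whose front edge is near row 208. Now I'll push.

Call:
{"name": "drive_tool", "arguments": {
  "plan": [
    [[0.01,0,0],0],
    [[0.01,0,0],0],
    [[0.006,0,0],0],
    [[0.004,0,0],0],
    [[0.004,0,0],0],
    [[0.005,0,0],0],
    [[0.005,0,0],0],
    [[0.005,0,0],0],
    [[0.005,0,0],0],
    [[0.005,0,0],0]
  ]
}}

```text
clock: 6.92
position: [552.0, -35.8, 107.1]
ee_rot: [0.99, 0.142, -0.0, -0.0]
contact_force: [-3.4, 0.6, -1.5]
gripper_width: 0.1
```

Run:
```python
from h import *
from bench import arm
state(arm)
for n in["wrist"]:shot(n,n+"6",arm)
i=cv2.imread("pics/wrist6.png")
cv2.imwrite(f"pics/wrist6b.png",np.clip(i.astype(float)*2,0,255).astype(np.uint8))
```

```text
t 6.925 pos [552.  -35.8 107.1] box -54.9 1.0 yawx 0.0019230759168988865 F [-3.4  0.6 -1.5] w 0.12150260559755471 z [-0.  0. -1.] j [ 0.23  0.39 -0.34 -0.   -0.85  1.63]
```

View pics/wrist6b.png

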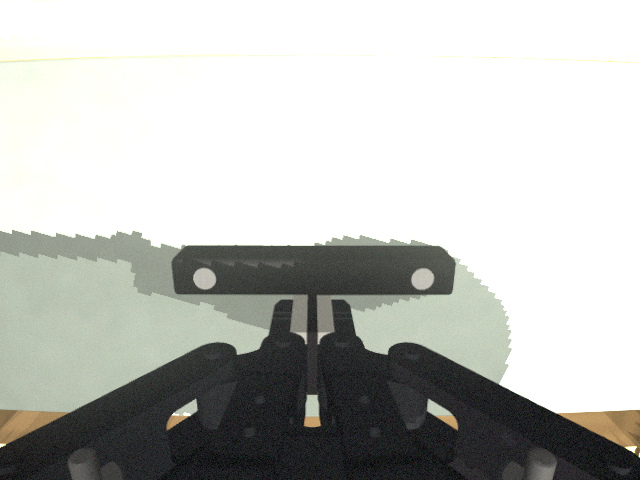

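Contact is good at 3.4 N and the cover is sliding squarely. I'll continue.

Call:
{"name": "drive_tool", "arguments": {
  "plan": [
    [[0.007,0,0],0],
    [[0.008,0,0],0],
    [[0.008,0,0],0],
    [[0.008,0,0],0],
    [[0.008,0,0],0],
    [[0.008,0,0],0],
    [[0.008,0,0],0],
    [[0.008,0,0],0],
    [[0.007,0,0],0],
    [[0.006,0,0],0],
    [[0.005,0,0],0],
    [[0.003,0,0],0]
  ]
}}

```text
clock: 8.48
position: [632.1, -13.2, 107.3]
ee_rot: [0.99, 0.142, -0.001, 0.0]
contact_force: [-4.0, -4.9, 0.6]
gripper_width: -0.2
```

Call:
{"name": "drive_tool", "arguments": {
  "plan": [
    [[0.003,0,0],0],
    [[0.003,0,0],0],
    [[0.003,0,0],0],
    [[0.003,0,0],0],
    [[0.002,0,0],0],
    [[0,0,0],0]
  ]
}}

```text
clock: 9.22
position: [645.7, -9.2, 107.3]
ee_rot: [0.99, 0.142, -0.001, 0.0]
contact_force: [-3.4, -3.1, -0.7]
gripper_width: -0.2
```

Run:
```python
from h import *
from bench import arm
state(arm)
for n in["wrist"]:shot(n,n+"7",arm)
i=cv2.imread("pics/wrist7.png")
cv2.imwrite(f"pics/wrist7b.png",np.clip(i.astype(float)*1.5,0,255).astype(np.uint8))
```

```text
t 9.225 pos [645.7  -9.2 107.3] box 42.4 0.4 yawx 0.0015266191926812112 F [-3.4 -3.1 -0.7] w -0.20450250288589722 z [-0.001 -0.001 -1.   ] j [ 0.24  0.52 -0.1   0.   -0.95  1.62]
```

View pics/wrist7b.png

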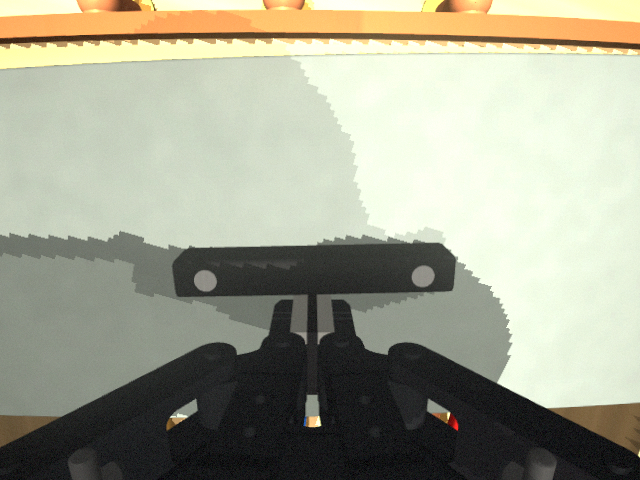

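Call:
{"name": "drive_tool", "arguments": {
  "plan": [
    [[0.003,0,0],0],
    [[0.003,0,0],0],
    [[0.002,0,0],0],
    [[0.001,0,0],0],
    [[0,0,0],0]
  ]
}}

```text
clock: 9.9
position: [651.7, -6.2, 107.3]
ee_rot: [0.99, 0.142, -0.003, -0.0]
contact_force: [-9.7, -1.6, 5.0]
gripper_width: 0.1
```

Run:
```python
from h import *
from bench import arm
state(arm)
for n in["wrist"]:shot(n,n+"8",arm)
i=cv2.imread("pics/wrist8.png")
cv2.imwrite(f"pics/wrist8b.png",np.clip(i.astype(float)*1.5,0,255).astype(np.uint8))
```

```text
t 9.9 pos [651.7  -6.2 107.3] box 49.1 1.6 yawx 0.0014914766215560205 F [-9.7 -1.6  5. ] w 0.1403851061316028 z [-0.007 -0.001 -1.   ] j [ 0.24  0.54 -0.08 -0.   -0.97  1.62]
```

View pics/wrist8b.png

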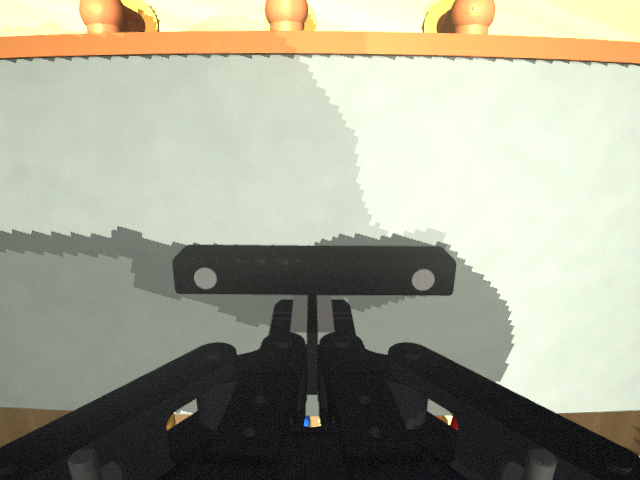

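The cover now sits against the stop strip with no visible gap and 10 N on the tool. I'll back off, rise and view the bay.

Call:
{"name": "drive_tool", "arguments": {
  "plan": [
    [[-0.008,0,0],0],
    [[-0.015,0,0],0],
    [[-0.015,0,-0.03],0],
    [[-0.03,0,-0.04],0],
    [[-0.04,0,-0.04],0],
    [[-0.04,0,0],0],
    [[-0.035,0,0],0],
    [[0,0,0],0]
  ]
}}

```text
clock: 10.95
position: [478.5, -57.4, 218.8]
ee_rot: [0.99, 0.142, 0.003, -0.0]
contact_force: [0.3, -0.4, 0.1]
gripper_width: -0.0
```

Run:
```python
from h import *
from bench import arm
state(arm)
for n in["wrist","top"]:
  shot(n,n+"9",arm)
i=cv2.imread("pics/wrist9.png")
cv2.imwrite(f"pics/wrist9b.png",np.clip(i.astype(float)*1.5,0,255).astype(np.uint8))
```

```text
t 10.95 pos [478.5 -57.4 218.8] box -131.6 0.9 yawx 0.0017078189978962932 F [ 0.3 -0.4  0.1] w -0.0033386194911298943 z [ 0.005  0.001 -1.   ] j [ 0.22  0.15 -0.36 -0.   -1.06  1.64]
```

View pics/wrist9b.png

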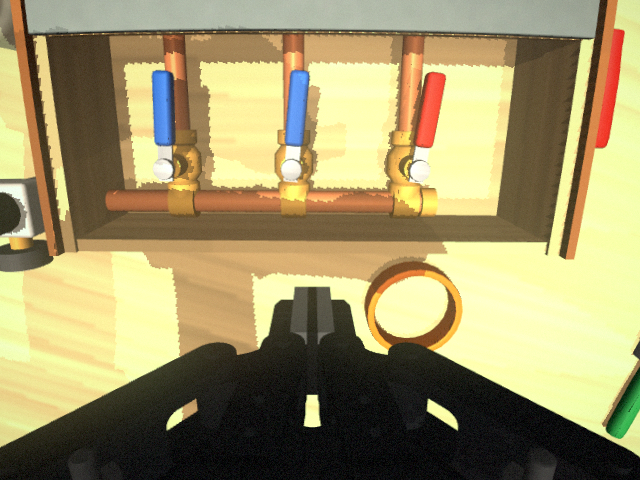

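View pics/top9.png

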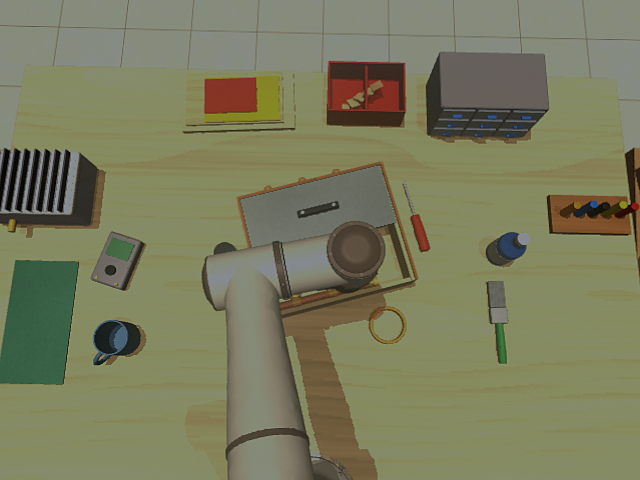

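The open bay shows the red handle on the right: nut at about (420,171), tip at about (434,73). The blue tips are at (163,71) and (299,71).

Run:
```python
from h import *
W=cam("pics/wrist9.npz");p=np.load("box.npy");c,s=np.cos(p[2]),np.sin(p[2])
def bx(uv,z):
    X=atz(W,uv,z);d=X-[p[0],p[1],0];return (c*d[0]+s*d[1]).round(1),(-s*d[0]+c*d[1]).round(1)
for n,uv,z in [("red tip L",(425,73),80),("red tip R",(444,75),80),("red base L",(417,145),80),("red base R",(431,147),80),("red nut",(421,171),84),("blue nut",(291,170),84),("blue tip R",(309,71),80),("blue tip L",(291,71),80),("inner wall R bottom front",(500,215),0),("cover front L",(30,34),101),("cover front R",(595,38),101),("box strip R front",(570,258),103)]: print(n,bx(uv,z))
T=cam("pics/top9.npz")
X=atz(T,(318.5,209),119);d=X-[p[0],p[1],0];print("bar",(c*d[0]+s*d[1]).round(1),(-s*d[0]+c*d[1]).round(1))
```

```text
red tip L (np.float64(-29.5), np.float64(-73.0))
red tip R (np.float64(-30.6), np.float64(-85.8))
red base L (np.float64(-76.3), np.float64(-70.7))
red base R (np.float64(-77.6), np.float64(-80.5))
red nut (np.float64(-93.6), np.float64(-73.7))
blue nut (np.float64(-93.3), np.float64(15.8))
blue tip R (np.float64(-28.9), np.float64(3.5))
blue tip L (np.float64(-28.9), np.float64(15.3))
inner wall R bottom front (np.float64(-144.2), np.float64(-174.1))
cover front L (np.float64(-6.9), np.float64(174.2))
cover front R (np.float64(-8.6), np.float64(-172.2))
box strip R front (np.float64(-150.5), np.float64(-178.3))
bar 66.1 0.3
```

Red pivot is at box (-93,-75), and the cover's bar is at about +66 to 68. I'll move above the gap between the red handle and the middle blue one, come partway down and look.

Call:
{"name": "drive_tool", "arguments": {
  "plan": [
    [[0.031,0.014,0],0],
    [[0.031,0.014,0],0],
    [[0.03,0.013,0],0],
    [[0,0,0.04],0],
    [[0,0,0.04],0],
    [[0,0,0.02],0],
    [[0,0,0],0]
  ]
}}

```text
clock: 11.92
position: [579.0, -70.6, 115.1]
ee_rot: [0.99, 0.142, -0.002, 0.0]
contact_force: [0.7, 0.3, 0.1]
gripper_width: 0.1
```

Run:
```python
from h import *
from bench import arm
state(arm)
for n in["wrist","scene"]:
  shot(n,n+"10",arm)
i=cv2.imread("pics/wrist10.png")
cv2.imwrite(f"pics/wrist10b.png",np.clip(i.astype(float)*1.7,0,255).astype(np.uint8))
i=cv2.imread("pics/scene10.png")[180:300,230:390]
cv2.imwrite("pics/scene10c.png",np.clip(cv2.resize(i,None,fx=5,fy=5,interpolation=cv2.INTER_CUBIC).astype(float)*1.7,0,255).astype(np.uint8))
```

```text
t 11.925 pos [579.  -70.6 115.1] box -38.7 -39.9 yawx 0.002270602260158572 F [0.7 0.3 0.1] w 0.07964370318073799 z [-0.003 -0.001 -1.   ] j [ 0.16  0.42 -0.25  0.   -0.9   1.7 ]
```

View pics/wrist10b.png

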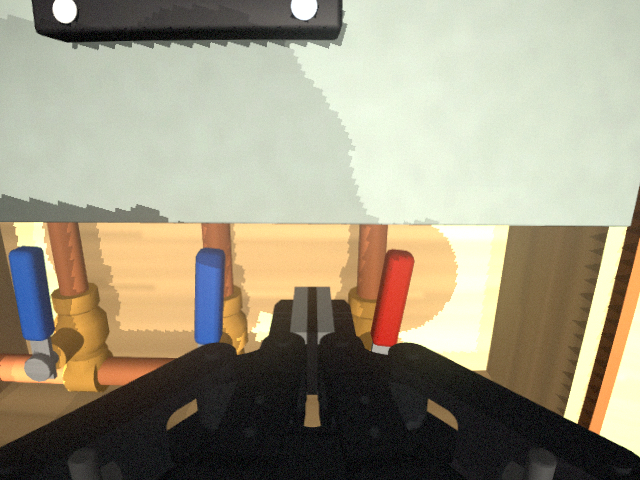

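View pics/scene10c.png

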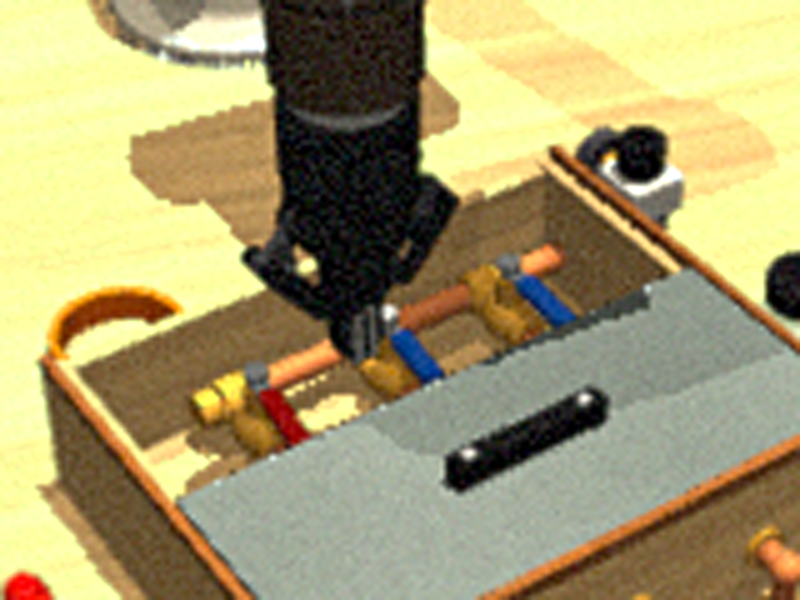

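Run:
```python
from h import *
A=cam("pics/wrist9.npz");B=cam("pics/wrist10.npz");p=np.load("box.npy");c,s=np.cos(p[2]),np.sin(p[2])
for a,b in[((426,73),(389,251)),((444,75),(412,255))]:
    X,r=tri([(A,a),(B,b)]);d=X-[p[0],p[1],0];print((c*d[0]+s*d[1]).round(1),(-s*d[0]+c*d[1]).round(1),d[2].round(1),r.round(1))
```

```text
-28.7 -76.5 71.7 [ 0.8  0.2 -0.6 -0.1]
-29.9 -87.6 74.1 [-0.1 -0.   0.1  0. ]
```

Call:
{"name": "drive_tool", "arguments": {
  "plan": [
    [[0,0,0.015],0],
    [[0,0,0.012],0],
    [[0,0,0.01],0],
    [[0,0,0.007],0],
    [[0,0,0.005],0],
    [[0,0,0],0]
  ]
}}

```text
clock: 12.78
position: [578.5, -70.8, 68.0]
ee_rot: [0.99, 0.142, -0.0, 0.0]
contact_force: [0.2, 0.2, 0.7]
gripper_width: -0.1
```

Run:
```python
from h import *
from bench import arm
state(arm)
for n in["wrist"]:
  shot(n,n+"11",arm)
i=cv2.imread("pics/wrist11.png")
cv2.imwrite(f"pics/wrist11b.png",np.clip(i.astype(float)*1.7,0,255).astype(np.uint8))
```

```text
t 12.775 pos [578.5 -70.8  68. ] box -39.3 -40.0 yawx 0.001913126923849151 F [0.2 0.2 0.7] w -0.05537009810460178 z [-0.001 -0.    -1.   ] j [ 0.16  0.48 -0.3   0.   -0.79  1.7 ]
```

View pics/wrist11b.png

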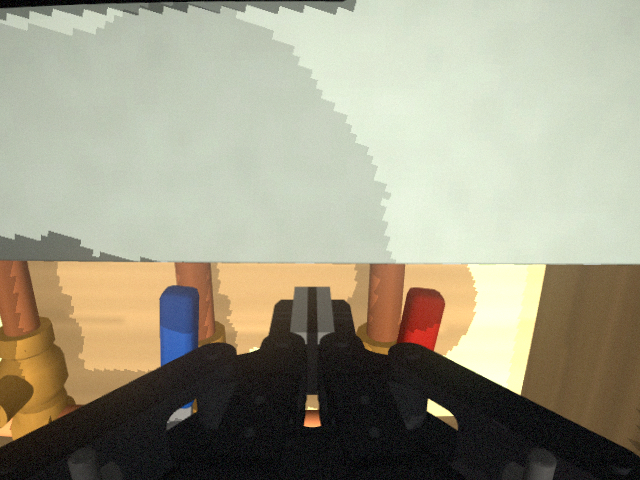

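The tip is in the gap, clear on both sides. The red tip's top measured about 72–74 mm against 80 in the text, so I'll go 4 mm lower for overlap and then start the sideways push.

Call:
{"name": "drive_tool", "arguments": {
  "plan": [
    [[0,0,0.004],0],
    [[0,0.006,0],0],
    [[0,0.006,0],0],
    [[0,0.006,0],0],
    [[0,0.006,0],0],
    [[0,0.006,0],0],
    [[0,0,0],0]
  ]
}}

```text
clock: 13.7
position: [586.7, -99.7, 64.2]
ee_rot: [0.99, 0.142, -0.0, -0.0]
contact_force: [-1.5, 1.5, 0.0]
gripper_width: -0.2
```

Run:
```python
from h import *
from bench import arm
state(arm)
for n in["wrist"]:
  shot(n,n+"12",arm)
i=cv2.imread("pics/wrist12.png")
cv2.imwrite(f"pics/wrist12b.png",np.clip(i.astype(float)*1.7,0,255).astype(np.uint8))
```

```text
t 13.7 pos [586.7 -99.7  64.2] box -39.5 -70.0 yawx 0.0013636462676199779 F [-1.5  1.5  0. ] w -0.211630427860371 z [-0.001  0.    -1.   ] j [ 0.1   0.5  -0.27 -0.   -0.8   1.75]
```

View pics/wrist12b.png

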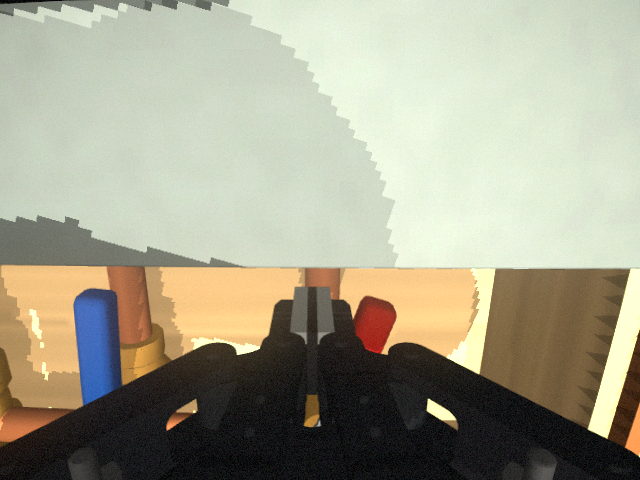

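Contact made: the red handle is turning (tip now at about (375,305)). I'll continue along the arc.

Call:
{"name": "drive_tool", "arguments": {
  "plan": [
    [[-0.002,0.0055,0],0],
    [[-0.003,0.0055,0],0],
    [[-0.0035,0.005,0],0],
    [[-0.004,0.004,0],0],
    [[-0.0042,0.0038,0],0],
    [[-0.0045,0.0035,0],0],
    [[0,0,0],0]
  ]
}}

```text
clock: 14.62
position: [577.6, -132.0, 65.1]
ee_rot: [0.99, 0.143, 0.004, 0.001]
contact_force: [4.7, 1.8, -1.4]
gripper_width: 0.3
```

Run:
```python
from h import *
from bench import arm
state(arm)
for n in["wrist","scene"]:
  shot(n,n+"13",arm)
i=cv2.imread("pics/wrist13.png")
cv2.imwrite(f"pics/wrist13b.png",np.clip(i.astype(float)*1.7,0,255).astype(np.uint8))
i=cv2.imread("pics/scene13.png")[180:300,230:390]
cv2.imwrite("pics/scene13c.png",np.clip(cv2.resize(i,None,fx=5,fy=5,interpolation=cv2.INTER_CUBIC).astype(float)*1.7,0,255).astype(np.uint8))
```

```text
t 14.625 pos [ 577.6 -132.    65.1] box -57.2 -98.4 yawx 0.0029739129663891584 F [ 4.7  1.8 -1.4] w 0.3159915957416185 z [ 0.007 -0.    -1.   ] j [ 0.05  0.49 -0.28  0.   -0.78  1.81]
```

View pics/wrist13b.png

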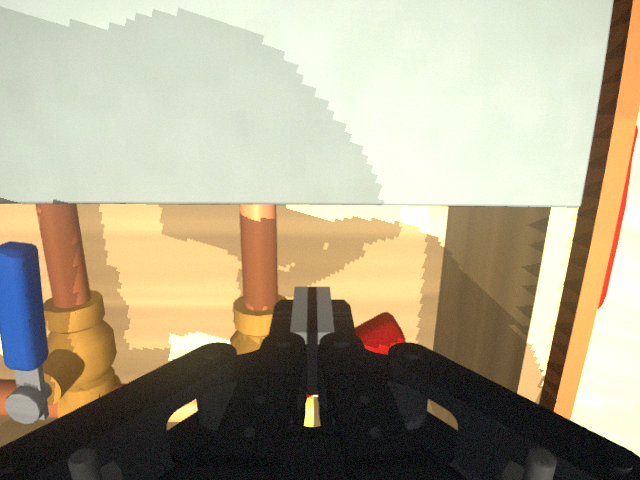

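View pics/scene13c.png

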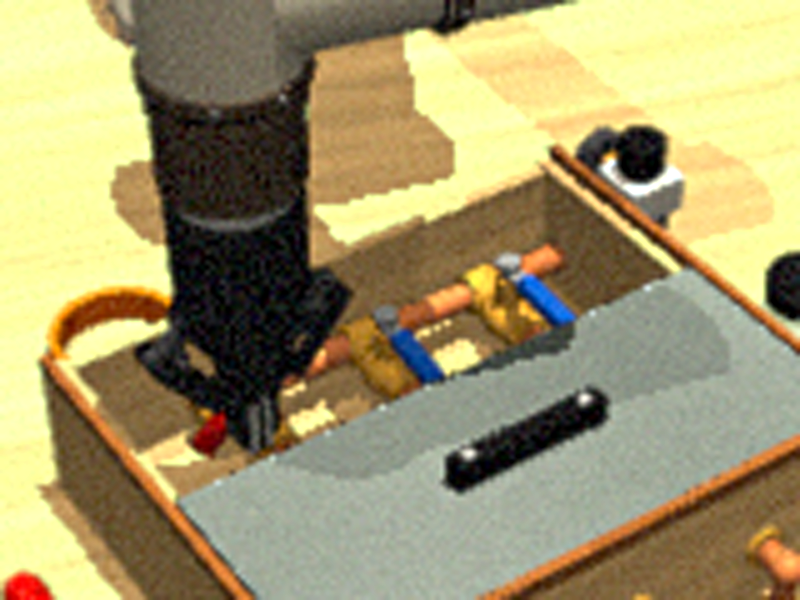

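The handle is at about 60°, the blues haven't moved, and the force is 5 N. Now I'll finish the swing.

Call:
{"name": "drive_tool", "arguments": {
  "plan": [
    [[-0.004,0.002,0],0],
    [[-0.004,0.0015,0],0],
    [[-0.004,0.001,0],0],
    [[-0.004,0.001,0],0],
    [[-0.003,0,0],0],
    [[0,0,0],0]
  ]
}}

```text
clock: 15.48
position: [562.9, -143.3, 66.1]
ee_rot: [0.99, 0.143, 0.006, 0.002]
contact_force: [7.7, -2.3, -2.2]
gripper_width: 0.3
```

Run:
```python
from h import *
from bench import arm
state(arm)
for n in["wrist"]:
  shot(n,n+"14",arm)
i=cv2.imread("pics/wrist14.png")
cv2.imwrite(f"pics/wrist14b.png",np.clip(i.astype(float)*1.7,0,255).astype(np.uint8))
```

```text
t 15.475 pos [ 562.9 -143.3   66.1] box -74.6 -105.2 yawx 0.00408716389247199 F [ 7.7 -2.3 -2.2] w 0.26190952631573877 z [ 0.012 -0.002 -1.   ] j [ 0.03  0.48 -0.32  0.   -0.77  1.83]
```

View pics/wrist14b.png

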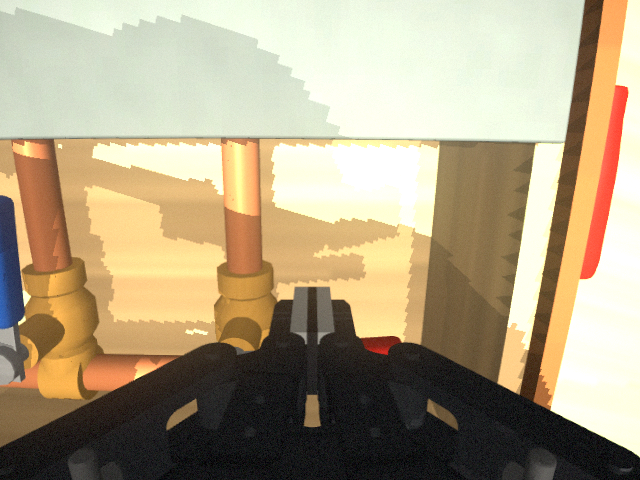

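Call:
{"name": "drive_tool", "arguments": {
  "plan": [
    [[-0.003,0,0],0],
    [[-0.002,0,0],0],
    [[-0.002,0,0],0],
    [[0,0,0],0]
  ]
}}

```text
clock: 16.02
position: [560.4, -144.4, 66.5]
ee_rot: [0.99, 0.144, 0.01, 0.002]
contact_force: [15.7, 0.0, -7.7]
gripper_width: 0.1
```

Run:
```python
from h import *
from bench import arm
state(arm)
```

```text
t 16.025 pos [ 560.4 -144.4   66.5] box -77.2 -105.5 yawx 0.00474795591144378 F [15.7  0.  -7.7] w 0.10072849854839828 z [ 0.021 -0.001 -1.   ] j [ 0.03  0.47 -0.33  0.   -0.75  1.83]
```

Call:
{"name": "drive_tool", "arguments": {
  "plan": [
    [[-0.003,0,0],0],
    [[0,0,0],0],
    [[0,0,0],0]
  ]
}}

```text
clock: 16.4
position: [560.3, -144.5, 66.6]
ee_rot: [0.99, 0.144, 0.013, 0.002]
contact_force: [19.4, 3.0, -10.4]
gripper_width: -0.1
```

Call:
{"name": "drive_tool", "arguments": {
  "plan": [
    [[0.01,0,0],0],
    [[0.01,0,0],0],
    [[0.01,0,0],0],
    [[0,0,-0.025],0],
    [[0,0,-0.04],0],
    [[-0.02,-0.02,-0.05],0],
    [[-0.04,-0.04,-0.04],0],
    [[-0.04,-0.03,0],0],
    [[0,0,0],0]
  ]
}}

```text
clock: 17.52
position: [457.2, -80.8, 216.0]
ee_rot: [0.99, 0.143, -0.0, -0.0]
contact_force: [0.2, -0.5, -0.4]
gripper_width: -0.1
```

Run:
```python
from h import *
from bench import arm
state(arm)
for n in["wrist","scene"]:
  shot(n,n+"15",arm)
i=cv2.imread("pics/wrist15.png")
cv2.imwrite(f"pics/wrist15b.png",np.clip(i.astype(float)*1.7,0,255).astype(np.uint8))
```

```text
t 17.525 pos [457.2 -80.8 216. ] box -158.6 -15.6 yawx 0.003213791660659604 F [ 0.2 -0.5 -0.4] w -0.12051977158006584 z [-0.001  0.001 -1.   ] j [ 0.18  0.12 -0.39 -0.   -1.05  1.68]
```

View pics/wrist15b.png

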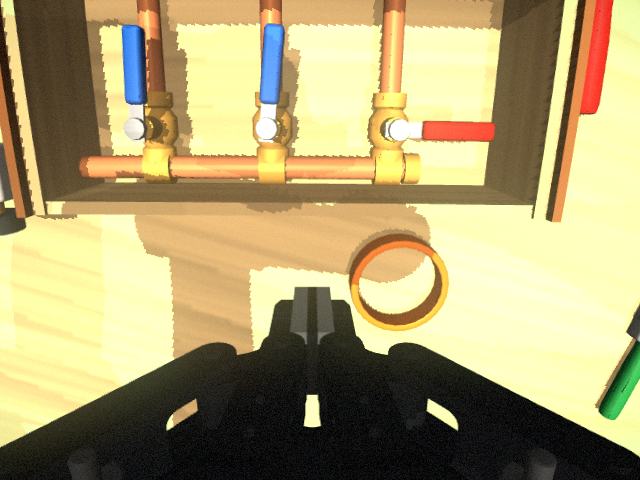

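View pics/scene15.png

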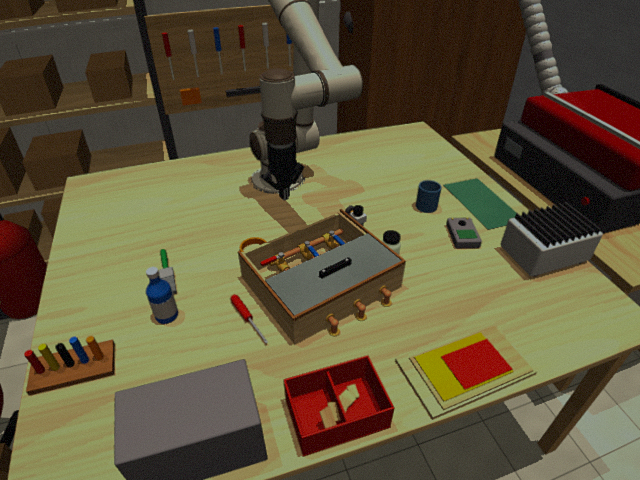

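Run:
```python
from h import *
p=np.load("box.npy");c,s=np.cos(p[2]),np.sin(p[2])
W=cam("pics/wrist15.npz")
def bx(uv,z,W=W):
    X=atz(W,uv,z);d=X-[p[0],p[1],0];return np.array([c*d[0]+s*d[1],-s*d[0]+c*d[1]]).round(1)
r=cv2.imread("pics/wrist15.png").astype(int)[100:160,415:505]
m=(r[...,2]>70)&(r[...,1]<45)&(r[...,0]<45);v,u=np.nonzero(m);print(m.sum(),u.min()+415,u.max()+415,v.min()+100,v.max()+100)
us=np.unique(u);ms=np.array([v[u==k].mean() for k in us])
k=(us>us.min()+6)&(us<us.max()-6);f=np.polyfit(us[k]+415,ms[k]+100,1)
a,b=bx((430,np.polyval(f,430)),79),bx((488,np.polyval(f,488)),79);print(a,b,"theta",np.arctan2(-(b-a)[1],(b-a)[0]))
print("nut",bx((400,130),84))
a,b=bx((50,216.5),95),bx((533,205),95);print("front wall (top front edge)",a,b,np.arctan2((b-a)[0],-(b-a)[1]))
S=cam("pics/scene15.npz")
for uv in [(405,262)]: pass
```

```text
61 476 494 123 140
[-55.2 -91.7] [ -96.7 -134.9] theta 2.3361263463909085
nut [-93.9 -73.2]
front wall (top front edge) [-150.6  165.6] [-141.7 -164.8] 0.026930533626393152
```

Segmentation was poor, so I'll read it off an enlarged crop and also check the cover.

Run:
```python
import cv2,numpy as np
i=cv2.imread("pics/wrist15.png")[105:155,375:505]
cv2.imwrite("pics/w15c.png",np.clip(cv2.resize(i,None,fx=6,fy=6,interpolation=cv2.INTER_CUBIC).astype(float)*1.7,0,255).astype(np.uint8))
i=cv2.imread("pics/scene15.png")[205:325,230:410]
cv2.imwrite("pics/s15c.png",np.clip(cv2.resize(i,None,fx=4.4,fy=4.4,interpolation=cv2.INTER_CUBIC).astype(float)*1.5,0,255).astype(np.uint8))
```

```text
(no output)
```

View pics/w15c.png

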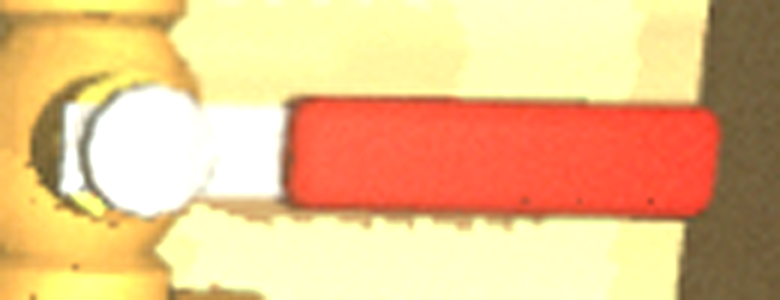

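View pics/s15c.png

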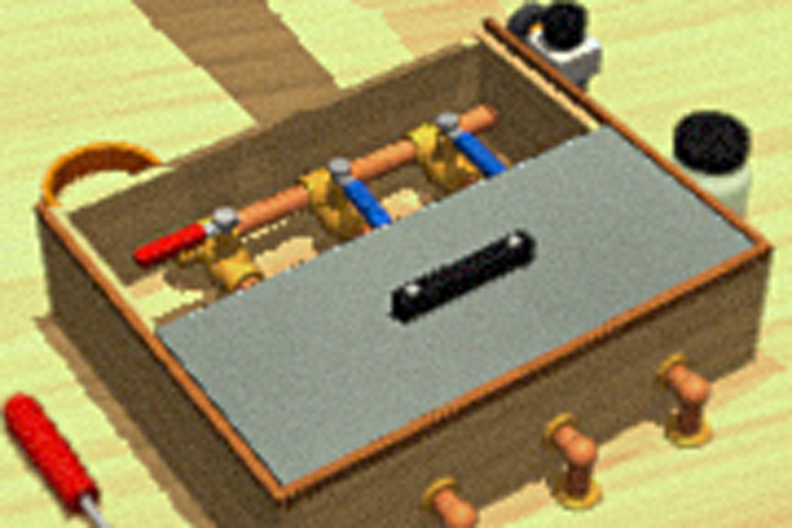

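The red handle's slope in the crop (0.021) matches the cross pipe's (about 0.015), so it's at 90° within about 0.01 rad. The cover lies flat against the stop, the blue handles are open and the arm is clear, so I'll hand in.

```bash
python3 -c "
from bench import arm
print(arm.job_done()); print(arm.read_state()['clock'])"
```

```text
the job is handed in; nothing more can be done
None
the job is handed in; nothing more can be done
```

The valve is shut: I slid the cover back to its stop by its pull bar, then pushed the red handle a quarter turn clockwise to its stop. The fingers stayed closed throughout. I handed in at about 18 s of the 48 s allowed.

**Last checks before handing in:**
- **Cover:** it lies flat, with no visible gap to the stop strip. The pull bar measured at box x of about 66 mm, where 68 mm is fully back.
- **Red handle:** it lies across its pipe, within about 0.01 rad of 90° in the picture. I pressed it against its stop with about 19 N.
- **Blue handles and bench items:** both blue handles are still open, and I saw nothing on the bench moved.
- **Arm:** clear of everything, with about 0 N on the tool.

**What failed or disagreed:**
- **First push missed:** the text puts the fingertips 25 mm ahead of the reported tool position, but two camera views showed them level with it. On the first try the fingers passed just above the bar without touching anything. I corrected the height and repeated the push.
- **Possible grip fault:** during that miss the tool was briefly right above the bar. If the grasp point is counted 6 mm ahead of the reported position, as the text says, it was inside the forbidden grip zone. By the measured fingertips it was clear. The hand-in gives no verdict, so I can't tell which applies.
- **Handle height:** the red sleeve's top triangulated at about 72–74 mm, against 80 mm in the text. I worked slightly lower to allow for this.
- **Angle check:** my first automatic measurement of the red handle's angle picked out the wrong pixels. I read it off an enlarged picture instead.

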